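# Clamp a sample jar into the bench shaker

## Robot

A 6-joint arm with a two-finger parallel gripper is mounted at the origin on the work surface. World frame = base frame: x ahead of the robot, y to its left, z up, the work surface at z = 0. Lengths are in mm, angles in degrees, forces in N, time in s.
With the tool pointing down it reaches from about 425 to 925 mm from the base axis. Payload 12.5 kg.
Tool frame: the origin (TCP) lies on the centre line of the jaws, within the pads' length; the fingertips stand 17 mm ahead of it and the grasp point (between the pads) lies 2 mm behind it; z points along the fingers, y is the line along which they close (so a half turn about z gives the same grasp; the last joint's range is limited). The gripper opens to 85 mm and grips with 20 to 120 N. Pads are 22 mm wide; open, the fingers measure 114 mm over their backs; the gripper's body (76 mm by 85 mm) begins 54 mm behind the grasp point. The pads swing forward as they close: fully open they stand 13 mm farther back than shut.
Start: joints at [62.705, 28.126, 89.318, -0, 62.55, -6.05], TCP at [226.459, 582.545, 248.327] pointing down, gripper open.
Joint ranges: [-177.58, 177.58], [-47.91, 125.51], [2.72, 160], [-65.01, 245.01], [3.68, 167.84], [-153.87, 153.87]. Speed limits (degrees/s): [127.2, 127.2, 159.86, 180, 180, 180].

## Interface

Orientations are given as a 3x3 rotation matrix whose columns are the frame's x, y, z axes.
In Python, from plant import get_obs, snapshot, finish_job, find_in gives the robot as it stands. The module is installed in compiled form; this text tells all that it offers.
- The arm moves only by the shell command python3 -m inch 'ROWS' [FORCE]. ROWS is JSON, a list of rows, each an object with "hand": the finger opening in cm, from 0 to 8.54; "offset": the shift along the tool's x, y, z in cm, a list of three; "rotation": the turn, a rotation vector about the tool's x, y, z in rad, a list of three. In form: [{"hand": hand, "offset": [tx, ty, tz], "rotation": [ax, ay, az]}, ...]. A call has exactly 8 rows; each row shifts and turns the commanded pose from where the row before left it, along the tool's axes as they then stand; what a row does not reach is not made up. A row lasts 1/10 s, in which the tool goes at most 50 mm and 8.59 degrees, less where a joint would pass 70% of its speed; a pose out of reach is approached as far as the arm can. A call with a gripper value outside its range is refused whole. The fingers move at their own pace and stop on an object; FORCE is the grip in N (left out, the last holds). Time passes only in rows, so rows that do not move let the fingers close, or fill a call up. It gives the time, the measured TCP pose, the force, the opening and the grip force at its end, in the units of the state.
- get_obs(): the state, without advancing time (a new reading comes with each control period).
- snapshot(name): name is "side" or "top" or "wrist"; returns a dict with "frame" (384x512x3 uint8, red, green, blue), "z_map" (384x512 float32, mm along the optical axis (not along the pixel's ray), 0 where there is no reading), "intrinsics" (3x3 intrinsics, pixels), "k1" (the pictures are not rectified: a ray, as slopes to the right and down, at radius r is drawn at 1 + k1 r^2 times it, then the intrinsics apply), "R" (3x3) and "t" (3): a world point X has camera coordinates R X + t. Camera axes: x right, y down, z forward; pixel columns grow to the right and rows downward; lengths in mm; the calibration is good to about 2 mm. A picture is of the moment at which its call begins.
- finish_job(): hands the job in; it is judged then, once.
Trained networks look in a picture, given as the dict that the camera call returned (one of the last four; its "shot" number tells which), for a name from the list of things; names that differ only in an ending like _2 or _b are one class to them, and where a whole thing is asked for, a point or a joint stands for the part that bears it (a point fixed in the world has none). Each returns a list of dicts, best first, with "confidence" (0 to 1); they miss things now and then, are a little off and sometimes report something else, mostly with a low value. They report only what shows in the picture. A call takes as long as a camera call. They do not tell look-alikes from the thing itself.
- find_in(picture, query): "extent" ([left, top, width, height] in pixels, round what is visible of it).
The state is a dict: "time": time; "joints": joint angles; "qd": joint speeds; "joint_torque": joint torques, N m; "tool_pos": TCP position; "orientation": TCP orientation; "contact_force": force on the tool from outside, world axes, zero at the start; "moment": the same for the moment, N m; "width": finger opening in mm; "grasp_force": force on a finger pad.
Only numpy, scipy, OpenCV 4.12 (cv2) and the standard library are available. Lean on these libraries where they do the work, as an engineer would, in place of code of your own. Each camera call takes 0.05 s, during which the arm holds its last target. There are 200 camera calls.

## Task

Stand the small steel sample jar on the shaker's platform and slide it gently fully home into the V nest, so that it bears against both walls. Then let go of it and press the clamp's handle down past its dead point until it bears firmly on its stop screw, without forcing it (never more than 25 N), so that the pad holds the jar down. Let go, and leave the other things on the bench alone.

Things in the scene. Friction and masses are not known exactly. Their poses are not given: they have to be found in the camera images.
- jar: closed steel sample jar, an upright plain cylinder 50 mm in diameter and 70 mm tall with three dark grooves round its lid, about 0.3 to 0.5 kg, loose on the bench; origin at the centre of its underside, z up. To be gripped across its diameter near the top
- shaker: low white bench shaker, fixed, carrying V nest and steel toggle clamp. Origin at bench level below the clamp arm's pivot; x points the way the jar slides into the nest (roughly away from the robot), y from jar to handle, z up. Bare metal platform 50 mm above the bench, in this frame from x -85 to +65 and y -145 to +85 mm; the clamp stands from y -20 mm on
- vee: V nest on the platform: two fixed upright aluminium walls 42 mm long, 12 mm thick, 30 mm high, at 45 degrees either side of its x axis, open towards its -x. Origin at nest_home, axes as the shaker's. The walls touch a circle of 25 mm radius about the origin
- nest_home (a point): where the centre of the jar's underside is when the jar bears on both walls of the V: shaker frame (0, -85, 50) mm, on the platform top
- clamp_pivot (a point): hinge axis (along the shaker's x) of the clamp's handle: shaker frame (0, 28.6, 108.7) mm. The arm's own hinge is at (0, 0, 120) mm, a short link joins the two; the steel cheeks carrying both stand from x -22 to +22 and y -16 to +44 mm, up to 130 mm high
- handle (a joint): angle of the clamp's handle, a straight bar from the pivot towards the shaker's +y. 0 = open, raised 0.95 rad above level; grows as the bar is pressed outward and down; 0.95 = level = dead point; above this it slopes below level. Starts at 0 to 0.12. It stays where left, but with a jar in the nest it springs back if let go shortly before the dead point (0.75 to 0.9)
- handle_grip (a point): point on the handle bar's centre line, 120 mm from the pivot, within its black rubber grip, which is 22 mm thick and reaches from 75 to 158 mm from the pivot. y axis along the bar outward, z axis square to it: the side to press on. Pressing here, 6 N moves the handle freely, about 12 N is needed just before the dead point, less after it
- pad_face (a point): centre of the lower face of the clamp's black sprung pad, 24 mm across, at the end of the clamp arm, 85 mm from the arm's hinge. The handle drives the arm: handle open, the arm stands upright over its hinge, top about 225 mm above the bench; handle at the dead point, it lies level over the nest and the pad presses 20 to 30 N on the jar's lid
- food_jar_a: bystander: amber glass food jar with black cap, 68 mm across, 95 mm tall; origin under its centre
- food_jar_b: bystander: green glass food jar with black cap, 72 mm across, 85 mm tall; origin under its centre
- tin: bystander: flat round tin with clear lid, 98 mm across, 46 mm tall; origin under its centre
- beaker: bystander: white plastic beaker, 72 mm across, 90 mm tall; origin under its centre
- stop_lug (a point): foot, on the platform, of the upright stop screw below the bar, shaker frame (0, 79, 50) mm. The screw ends the handle's travel somewhere between 1.01 and 1.17 rad; its setting is not measured and is felt as a sharp rise in force. Handle pushed home: 12 to 20 N at the grip held for a quarter of a second is firm; over 25 N is forcing it
Mind the look-alikes: they are no part of the job. What is shaped like the jar but pink is not meant.

How it is judged:
By the outcome, as a careful person would: the job done as asked, in the order asked, and still so for the second after the job is handed in, with the robot touching nothing.
It also fails if it takes over 72 s, if anything falls off the work surface, if the arm or the gripper's body presses on something with over 40 N, if the wrist force passes 120 N, or if a joint passes its speed limit or range.

## Working session

There is one attempt and no reset: what is moved stays moved. The work goes in short steps, Python scripts to look and compute and a shell command to move; the robot and the scene stay as the last step left them, time stands still between calls to the robot, and variables do not carry over. Pictures are saved under pics/ and viewed, at most 10 in all, crops included, and the job is handed in when it is done.

```bash
mkdir -p pics; cat > h.py <<'E'
import numpy as np, cv2
from plant import get_obs, snapshot, finish_job, find_in
def pts(s, px):
    """pixels (N,2) with depth -> world"""
    px=np.asarray(px,float).reshape(-1,2); K=s["intrinsics"]
    z=s["z_map"][px[:,1].astype(int),px[:,0].astype(int)]
    return ray(s,px,z)
def ray(s,px,z):
    K=s["intrinsics"]; d=np.array([s["k1"],0,0,0,0],float)
    n=cv2.undistortPoints(px.reshape(-1,1,2),np.array(K,float),d).reshape(-1,2)
    c=np.c_[n*z[:,None],z]
    return (c-np.array(s["t"]))@np.array(s["R"])
def cloud(s):
    u,v=np.meshgrid(np.arange(512),np.arange(384)); px=np.c_[u.ravel(),v.ravel()].astype(float)
    P=pts(s,px).reshape(384,512,3); P[s["z_map"]==0]=np.nan; return P
def save(s,n): cv2.imwrite(f"pics/{n}.png",cv2.cvtColor(s["frame"],cv2.COLOR_RGB2BGR))
E
python3 - <<'E'
from h import *
import pickle
np.set_printoptions(precision=1,suppress=True)
S={}
for c in("top","side"):
    s=snapshot(c); S[c]=s; save(s,c+"0"); P=cloud(s)
    for q in("jar","shaker","vee","handle","clamp_pivot","pad_face","food_jar_a","tin","beaker","stop_lug"):
        for r in find_in(s,q)[:4]:
            l,t,w,h=r["extent"]; u,v=min(511,int(l+w/2)),min(383,int(t+h/2))
            print(c,q,round(r["confidence"],2),np.round([l,t,w,h]),P[v,u])
pickle.dump(S,open("S.pkl","wb"))
o=get_obs();print(o["time"],o["orientation"])
A=np.hstack([S["top"]["frame"],S["side"]["frame"]])
E
```

```text
top jar 0.77 [330. 196.  16.  16.] [ 497.5 -292.5   71.9]
top jar 0.61 [292. 192.  21.  19.] [ 507.3 -182.3   70.5]
top jar 0.52 [356. 214.  22.  15.] [ 444.  -383.2   69.1]
top shaker 0.89 [176. 166.  99.  56.] [531.4  58.6  80.2]
top vee 0.41 [240. 178.  23.  11.] [571.1 -22.9  50.3]
top handle 0.72 [295. 241.  36.  29.] [ 339.4 -214.2   44.3]
top handle 0.54 [175. 170.  40.  16.] [560.8 140.  196.5]
top clamp_pivot 0.89 [175. 165. 101.  57.] [531.4  58.6  80.2]
top pad_face 0.44 [226. 179.  10.   5.] [546.9  36.  211.6]
top pad_face 0.44 [327. 193.  22.  21.] [ 500.9 -293.2   69.6]
top food_jar_a 0.85 [196. 115.  29.  25.] [741.3 107.4  88.7]
top tin 0.75 [293. 242.  34.  29.] [ 336.3 -207.8   44.2]
top beaker 0.77 [105. 226.  32.  22.] [397.9 401.1   5.4]
top stop_lug 0.82 [176. 167. 102.  53.] [530.9  55.4  83.9]
side jar 0.84 [281. 242.  18.  32.] [ 486.4 -211.2   62.8]
side jar 0.62 [318. 298.  24.  35.] [ 421.8 -393.8   68.2]
side jar 0.59 [312. 265.  20.  30.] [ 488.6 -318.2   65.4]
side shaker 0.74 [203. 130.  86. 120.] [572.9  55.1  81.7]
side vee 0.66 [255. 199.  20.  19.] [574.4 -23.2  58.5]
side clamp_pivot 0.78 [202. 137.  88. 115.] [568.8  50.8  66.3]
side clamp_pivot 0.49 [213. 130.  24.  47.] [559.6 132.  183.9]
side pad_face 0.58 [241. 159.  10.   9.] [550.1  28.3 208.9]
side food_jar_a 0.59 [323. 184.  29.  38.] [ 732.6 -172.8   79.4]
side food_jar_a 0.56 [261. 150.  24.  32.] [733.  100.   60.8]
side food_jar_a 0.53 [128. 159.  27.  33.] [381.6 348.5  69.9]
side tin 0.8 [228. 279.  41.  44.] [ 321.6 -225.2   44.8]
side beaker 0.58 [128. 157.  26.  36.] [379.8 350.2  74. ]
side stop_lug 0.88 [204. 129.  85. 119.] [572.5  54.5  86.3]
1.1 [[-0.9  0.4  0. ]
 [ 0.4  0.9  0. ]
 [-0.   0.  -1. ]]
```

```bash
python3 - <<'E'
from h import *
import pickle
S=pickle.load(open("S.pkl","rb"))
a=cv2.resize(S["top"]["frame"][100:280,90:390],None,fx=2.6,fy=2.6,interpolation=3)[:,:780]
cv2.imwrite("pics/t.png",a[:,:,::-1])
b=cv2.resize(S["side"]["frame"][120:345,190:360],None,fx=2.6,fy=2.6,interpolation=3)
cv2.imwrite("pics/s.png",b[:,:,::-1])
E
```

```text
(no output)
```

View pics/t.png

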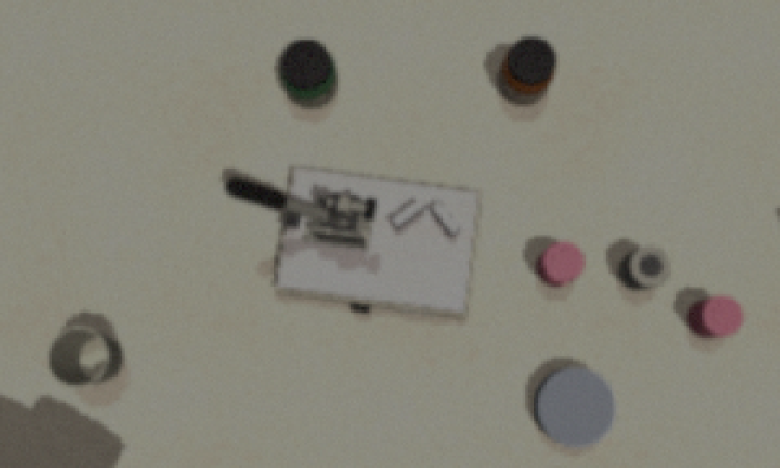

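View pics/s.png

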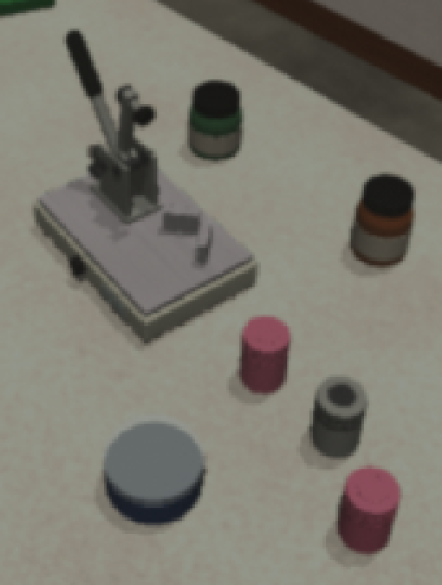

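The steel jar is the one between the two pinks in the top crop, at (645,267). The V is at (425,210), the clamp at (340,205), and the handle points up and left. Next I'll fit the shaker pose and the jar.

```bash
cat >> h.py <<'E'
def fitc(P,c0,r=25,zlo=62,zhi=78):
    m=(np.hypot(P[...,0]-c0[0],P[...,1]-c0[1])<40)&(P[...,2]>zlo)&(P[...,2]<zhi)
    q=P[m]; (c,rad)=cv2.minEnclosingCircle(q[:,:2].astype(np.float32))
    return np.array(c),rad,q.mean(0),len(q)
E
python3 - <<'E'
from h import *
import pickle
np.set_printoptions(precision=2,suppress=True)
S=pickle.load(open("S.pkl","rb"))
for c in S:
    P=cloud(S[c]); print(c,"jar",fitc(P,(497,-294)))
    x,y,z=P[...,0],P[...,1],P[...,2]
    m=(abs(z-50)<8)&(x>420)&(x<680)&(y>-130)&(y<220)
    mm=cv2.morphologyEx(m.astype(np.uint8),cv2.MORPH_OPEN,np.ones((3,3)))>0
    q=P[mm]; print("platform",cv2.minAreaRect(q[:,:2].astype(np.float32)),np.median(q[:,2]),len(q))
    m=(z>66)&(z<90)&(np.hypot(x-575,y+25)<60)&(y<20); print("vee pts",P[m].mean(0) if m.any() else 0,m.sum())
    m=(z>110)&(x>420)&(x<680)&(y>-130)&(y<220); q=P[m]; np.save(c+"_cl.npy",q)
    for a in range(110,260,15):
        k=(q[:,2]>=a)&(q[:,2]<a+15)
        if k.any(): print(a,k.sum(),q[k].min(0),q[k].max(0))
o=get_obs();print(o["orientation"],S["top"]["t"],S["side"]["t"])
E
```

```text
top jar (array([ 503.27, -301.28]), 25.447280883789062, array([ 503.31, -300.92,   70.36]), 204)
platform ((538.4970092773438, 28.297996520996094), (230.63819885253906, 152.47348022460938), 82.19851684570312) 50.41632791183945 2691
vee pts [563.14 -30.15  79.15] 117
110 70 [528.47  45.13 110.01] [581.48 101.67 124.73]
125 117 [528.27  41.67 125.11] [579.26 103.22 139.58]
140 34 [547.67  69.78 140.09] [567.54 119.74 154.89]
155 29 [548.34  74.63 155.83] [569.62 129.49 168.98]
170 26 [547.14  65.61 170.35] [571.9  144.73 184.58]
185 43 [546.19  61.46 185.37] [575.56 151.75 199.98]
200 108 [539.5   27.71 200.29] [576.96 165.17 214.96]
215 94 [545.72  30.36 215.09] [579.54 184.53 229.8 ]
230 41 [559.78 164.77 230.23] [579.21 184.26 239.56]
side jar (array([ 503.91, -303.49]), 26.544160842895508, array([ 501.99, -304.64,   67.65]), 269)
platform ((541.8295288085938, 26.769447326660156), (232.5523681640625, 152.9941864013672), 82.08256530761719) 49.910202179340885 2066
vee pts [563.82 -30.12  76.62] 145
110 106 [529.78  35.78 110.49] [580.73 100.53 124.99]
125 140 [530.38  36.35 125.1 ] [581.18 107.76 139.87]
140 54 [546.76  62.27 140.59] [571.17 122.43 153.24]
155 58 [548.63  61.15 155.16] [572.43 133.44 169.81]
170 56 [549.18  58.6  170.11] [573.73 144.27 184.51]
185 79 [542.51  27.61 185.37] [577.87 155.54 199.84]
200 128 [541.26  25.87 200.12] [580.57 169.98 214.99]
215 82 [547.74  29.81 215.37] [579.62 180.97 229.94]
230 18 [561.09 167.12 230.71] [574.44 180.79 237.5 ]
[[-0.93  0.36  0.  ]
 [ 0.36  0.93  0.  ]
 [-0.    0.   -1.  ]] [ -27.13  558.56 1135.46] [-412.85  342.87  998.95]
```

```bash
python3 -m inch '[{"hand":8.5,"offset":[-4.52,-0.16,-1.25],"rotation":[0,0,0.0724]},{"hand":8.5,"offset":[-4.52,-0.16,-1.25],"rotation":[0,0,0.0724]},{"hand":8.5,"offset":[-4.52,-0.16,-1.25],"rotation":[0,0,0.0724]},{"hand":8.5,"offset":[-4.52,-0.16,-1.25],"rotation":[0,0,0.0724]},{"hand":8.5,"offset":[-4.52,-0.16,-1.25],"rotation":[0,0,0.0724]},{"hand":8.5,"offset":[-4.52,-0.16,-1.25],"rotation":[0,0,0.0724]},{"hand":8.5,"offset":[-4.52,-0.16,-1.25],"rotation":[0,0,0.0724]},{"hand":8.5,"offset":[-4.52,-0.16,-1.25],"rotation":[0,0,0.0724]}]' 40
python3 -m inch '[{"hand":8.5,"offset":[-4.52,-0.16,0],"rotation":[0,0,0.0724]},{"hand":8.5,"offset":[-4.52,-0.16,0],"rotation":[0,0,0.0724]},{"hand":8.5,"offset":[-4.52,-0.16,0],"rotation":[0,0,0.0724]},{"hand":8.5,"offset":[-4.52,-0.16,0],"rotation":[0,0,0.0724]},{"hand":8.5,"offset":[-4.52,-0.16,0],"rotation":[0,0,0.0724]},{"hand":8.5,"offset":[-4.52,-0.16,0],"rotation":[0,0,0.0724]},{"hand":8.5,"offset":[-4.52,-0.16,0],"rotation":[0,0,0.0724]},{"hand":8.5,"offset":[0,0,0],"rotation":[0,0,0]}]'
cat >> h.py <<'E'
PSI=np.radians(-7.85); SX=np.array([np.cos(PSI),np.sin(PSI)]); SY=np.array([-SX[1],SX[0]]); SO=np.array([554.2,55.9])
def w2s(p): d=np.asarray(p)[...,:2]-SO; return np.stack([d@SX,d@SY],-1)
def s2w(x,y): return SO+x*SX+y*SY
def go(x,y,z):
    """tool-frame cm to world target + yaw to turn (rad about tool z) to align to shaker"""
    o=get_obs(); R=np.array(o["orientation"]); p=np.array(o["tool_pos"])
    T=np.c_[np.r_[SY,0],np.r_[SX,0],[0,0,-1]]
    from scipy.spatial.transform import Rotation as Ro
    print("t",o["time"],"pos",p,"shk",w2s(p),"rotvec",Ro.from_matrix(R.T@T).as_rotvec().round(4),"off cm",(R.T@(np.array([x,y,z])-p)/10).round(3),"aligned off",(T.T@(np.array([x,y,z])-p)/10).round(3),"F",np.round(o["contact_force"],1),"w",o["width"],o["grasp_force"])
E
python3 -c "
from h import *
go(503.5,-302.3,170)"
```

```text
time: 1.9
tool_pos: [509.6, 362.4, 348.7]
orientation: [[-0.579, 0.815, -0.0], [0.815, 0.579, 0.0], [0.0, -0.0, -1.0]]
contact_force: [-0.6, 0.3, -0.1]
width: 85.3
grasp_force: 0.0
time: 2.7
tool_pos: [621.9, 66.8, 348.0]
orientation: [[-0.107, 0.994, -0.0], [0.994, 0.107, -0.001], [-0.001, -0.0, -1.0]]
contact_force: [0.3, 0.1, -0.7]
width: 84.9
grasp_force: 0.0
t 2.7 pos [621.92740663  66.82122391 348.03678177] shk [65.6011131  20.06909817] rotvec [-1.00e-04  8.00e-04  2.44e-01] off cm [-35.422 -15.711  17.836] aligned off [-38.184  -6.69   17.804] F [ 0.3  0.1 -0.7] w 84.89891110190287 0.0
```

```bash
python3 -m inch '[{"hand":8.5,"offset":[0,0,0],"rotation":[0,0,0.122]},{"hand":8.5,"offset":[0,0,0],"rotation":[0,0,0.122]},{"hand":8.5,"offset":[-4.24,-0.74,1.4],"rotation":[0,0,0]},{"hand":8.5,"offset":[-4.24,-0.74,1.4],"rotation":[0,0,0]},{"hand":8.5,"offset":[-4.24,-0.74,1.4],"rotation":[0,0,0]},{"hand":8.5,"offset":[-4.24,-0.74,1.4],"rotation":[0,0,0]},{"hand":8.5,"offset":[-4.24,-0.74,1.4],"rotation":[0,0,0]},{"hand":8.5,"offset":[-4.24,-0.74,1.4],"rotation":[0,0,0]}]'
python3 -m inch '[{"hand":8.5,"offset":[-4.24,-0.74,1.4],"rotation":[0,0,0]},{"hand":8.5,"offset":[-4.24,-0.74,1.4],"rotation":[0,0,0]},{"hand":8.5,"offset":[-4.24,-0.74,1.4],"rotation":[0,0,0]},{"hand":8.5,"offset":[0,0,2.5],"rotation":[0,0,0]},{"hand":8.5,"offset":[0,0,2.7],"rotation":[0,0,0]},{"hand":8.5,"offset":[0,0,0],"rotation":[0,0,0]},{"hand":8.5,"offset":[0,0,0],"rotation":[0,0,0]},{"hand":8.5,"offset":[0,0,0],"rotation":[0,0,0]}]'
python3 - <<'E'
from h import *
np.set_printoptions(precision=2,suppress=True)
s=snapshot("wrist"); save(s,"w1"); P=cloud(s)
print([(r["confidence"],r["extent"]) for r in find_in(s,"jar")])
print(fitc(P,(503,-302)))
go(503.5,-302.3,54)
E
```

```text
time: 3.5
tool_pos: [543.7, -175.9, 264.0]
orientation: [[0.129, 0.992, 0.001], [0.992, -0.129, 0.0], [0.0, 0.001, -1.0]]
contact_force: [0.5, -0.5, -1.1]
width: 84.8
grasp_force: 0.0
time: 4.3
tool_pos: [506.5, -298.1, 171.7]
orientation: [[0.129, 0.992, 0.002], [0.992, -0.129, -0.001], [-0.001, 0.002, -1.0]]
contact_force: [0.5, -0.4, 0.5]
width: 85.1
grasp_force: 0.0
[(0.71, [172.4, 243.3, 60.3, 76.7]), (0.7, [226.1, 156.0, 57.0, 71.6]), (0.68, [209.4, 31.8, 67.9, 67.5])]
(array([ 505.09, -299.68]), 25.10725975036621, array([ 505.29, -298.24,   69.91]), 2735)
t 4.4 pos [ 506.32 -298.07  171.66] shk [   0.91 -357.2 ] rotvec [0.   0.   0.01] off cm [-0.44 -0.25 11.77] aligned off [-0.46 -0.22 11.77] F [0.5 0.5 0.4] w 85.0672960410551 0.0
```

View pics/w1.png

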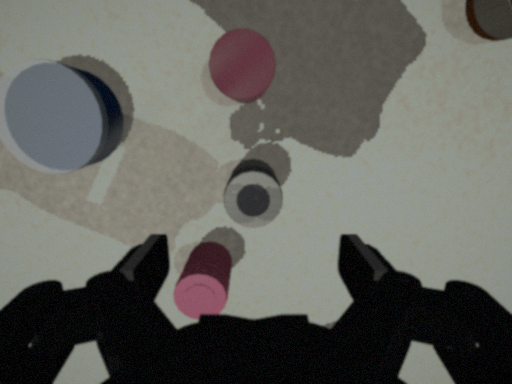

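The wrist view shows the steel jar at (253,198) with its dark lid centre, between the open fingers. One pink jar is above it at (243,65) and one below it at (203,290). I'll descend and grip.

```bash
python3 -m inch '[{"hand":8.5,"offset":[-0.16,-0.11,3],"rotation":[0,0,0.01]},{"hand":8.5,"offset":[0,0,3],"rotation":[0,0,0]},{"hand":8.5,"offset":[0,0,3],"rotation":[0,0,0]},{"hand":8.5,"offset":[0,0,2.7],"rotation":[0,0,0]},{"hand":8.5,"offset":[0,0,0],"rotation":[0,0,0]},{"hand":4,"offset":[0,0,0],"rotation":[0,0,0]},{"hand":4,"offset":[0,0,0],"rotation":[0,0,0]},{"hand":4,"offset":[0,0,0],"rotation":[0,0,0]}]' 40
python3 -m inch '[{"hand":4,"offset":[0,0,0],"rotation":[0,0,0]},{"hand":4,"offset":[0,0,0],"rotation":[0,0,0]},{"hand":4,"offset":[0,0,0],"rotation":[0,0,0]},{"hand":4,"offset":[0,0,0],"rotation":[0,0,0]},{"hand":4,"offset":[0,0,0],"rotation":[0,0,0]},{"hand":4,"offset":[0,0,0],"rotation":[0,0,0]},{"hand":4,"offset":[0,0,0],"rotation":[0,0,0]},{"hand":4,"offset":[0,0,0],"rotation":[0,0,0]}]'
python3 -c "
from h import *
go(*s2w(-50,-85),154)"
```

```text
time: 5.2
tool_pos: [505.3, -300.1, 55.3]
orientation: [[0.139, 0.99, 0.003], [0.99, -0.139, -0.002], [-0.001, 0.003, -1.0]]
contact_force: [0.6, 0.3, 5.3]
width: 48.8
grasp_force: 40.2
time: 6.0
tool_pos: [505.2, -300.1, 55.3]
orientation: [[0.14, 0.99, 0.003], [0.99, -0.14, -0.002], [-0.001, 0.003, -1.0]]
contact_force: [-0.2, -0.0, 5.6]
width: 48.9
grasp_force: 40.3
t 6.0 pos [ 505.21944294 -300.09956732   55.25288216] shk [ 1.00898823e-01 -3.59353276e+02] rotvec [ 0.0029  0.0015 -0.003 ] off cm [27.406 -5.063 -9.929] aligned off [27.435 -5.01  -9.875] F [-0.2 -0.   5.6] w 48.859916677423364 40.293797850608826
```

```bash
python3 -m inch '[{"hand":4,"offset":[0,0,-4.5],"rotation":[0,0,0]},{"hand":4,"offset":[0,0,-4.5],"rotation":[0,0,0]},{"hand":4,"offset":[4.4,-0.8,-0.9],"rotation":[0,0,0]},{"hand":4,"offset":[4.57,-0.83,0],"rotation":[0,0,0]},{"hand":4,"offset":[4.57,-0.83,0],"rotation":[0,0,0]},{"hand":4,"offset":[4.57,-0.83,0],"rotation":[0,0,0]},{"hand":4,"offset":[4.57,-0.83,0],"rotation":[0,0,0]},{"hand":4,"offset":[4.57,-0.83,0],"rotation":[0,0,0]}]'
python3 -m inch '[{"hand":4,"offset":[0,0,0],"rotation":[0,0,0]},{"hand":4,"offset":[0,0,0],"rotation":[0,0,0]},{"hand":4,"offset":[0,0,0],"rotation":[0,0,0]},{"hand":4,"offset":[0,0,0],"rotation":[0,0,0]},{"hand":4,"offset":[0,0,0],"rotation":[0,0,0]},{"hand":4,"offset":[0,0,0],"rotation":[0,0,0]},{"hand":4,"offset":[0,0,0],"rotation":[0,0,0]},{"hand":4,"offset":[0,0,0],"rotation":[0,0,0]}]'
python3 - <<'E'
from h import *
np.set_printoptions(precision=2,suppress=True)
go(*s2w(-50,-85),107)
s=snapshot("wrist"); save(s,"w2"); P=cloud(s)
L=np.concatenate([w2s(P),P[...,2:]],-1)
x,y,z=L[...,0],L[...,1],L[...,2]
print([(r["confidence"],r["extent"]) for r in find_in(s,"vee")])
for a,b in((44,56),(74,86)):
    m=(z>a)&(z<b)&(x>-20)&(x<90)&(y>-150)&(y<-25)
    q=L[m]; print(a,m.sum(),np.median(q,0) if m.any() else 0, np.percentile(q,[1,99],axis=0) if m.any() else 0)
# wall tops: cv2 rect per wall
m=(z>74)&(z<86)&(x>-5)&(x<50)&(y>-135)&(y<-35)
for sgn in(-1,1):
    q=L[m&((y+85)*sgn>3)][:,:2]
    if len(q)>20: print(sgn,cv2.minAreaRect(q.astype(np.float32)),len(q))
E
```

```text
time: 6.8
tool_pos: [493.0, -21.1, 153.2]
orientation: [[0.14, 0.99, 0.001], [0.99, -0.14, -0.0], [0.0, 0.001, -1.0]]
contact_force: [0.9, 0.9, -4.6]
width: 49.2
grasp_force: 45.5
time: 7.6
tool_pos: [493.4, -23.1, 152.2]
orientation: [[0.14, 0.99, -0.0], [0.99, -0.14, 0.0], [0.0, -0.0, -1.0]]
contact_force: [0.1, -0.9, -4.1]
width: 49.4
grasp_force: 45.4
t 7.6 pos [493.44 -23.07 152.23] shk [-49.4  -86.53] rotvec [-0. -0. -0.] off cm [ 0.15 -0.06  4.52] aligned off [ 0.15 -0.06  4.52] F [ 0.1 -0.9 -4.1] w 49.40361192395047 45.361329317092896
[(0.72, [317.1, 141.3, 64.4, 110.5]), (0.21, [199.2, 181.3, 112.9, 140.7])]
44 9706 [ 21.62 -67.8   49.9 ] [[ -19.1  -139.94   48.34]
 [  63.78  -25.47   53.12]]
74 1875 [ 22.84 -72.57  79.75] [[   5.99 -117.19   74.54]
 [  38.93  -43.54   81.35]]
-1 ((23.980131149291992, -103.36970520019531), (37.39856719970703, 13.259102821350098), 45.169395446777344) 835
1 ((22.601581573486328, -60.118980407714844), (12.28318977355957, 42.60403060913086), 45.17133712768555) 1018
```

View pics/w2.png

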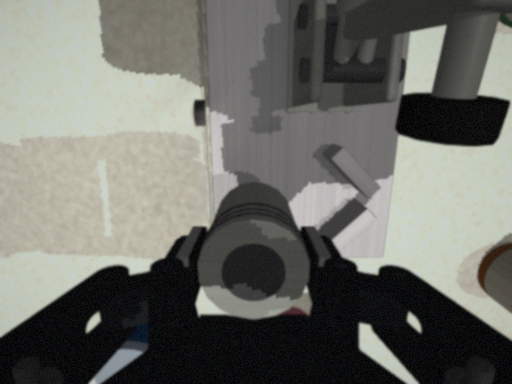

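The wrist view shows the jar held upright, lid at (253,270). The V walls are at (350,170) and (350,225), and the raised pad is at (452,120). Next: the lid centre from the same picture, to place it relative to the V.

```bash
python3 - <<'E'
from h import *
np.set_printoptions(precision=2,suppress=True)
s=snapshot("wrist"); P=cloud(s)
L=np.concatenate([w2s(P),P[...,2:]],-1)
v,u=np.mgrid[:384,:512]
m=(np.hypot(u-253,v-270)<58)&(L[...,2]>160)&(L[...,2]<175)
q=L[m]; print(np.median(q,0),cv2.minEnclosingCircle(q[:,:2].astype(np.float32)),np.percentile(q[:,:2],[1,99],axis=0),len(q)); go(*s2w(-48,-82.5),107)
E
```

```text
[-50.41 -83.26 167.2 ] ((-50.42475891113281, -87.2886962890625), 26.404951095581055) [[ -74.56 -107.98]
 [ -26.62  -61.89]] 9513
t 7.75 pos [493.44 -22.9  152.27] shk [-49.43 -86.36] rotvec [-0. -0. -0.] off cm [0.39 0.14 4.53] aligned off [0.39 0.14 4.53] F [ 0.1 -0.6 -5.1] w 48.93880121186017 45.36127746105194
```

```bash
python3 -m inch '[{"hand":4,"offset":[0.28,0,1],"rotation":[0,0,0]},{"hand":4,"offset":[0,0,1],"rotation":[0,0,0]},{"hand":4,"offset":[0,0,1],"rotation":[0,0,0]},{"hand":4,"offset":[0,0,1],"rotation":[0,0,0]},{"hand":4,"offset":[0,0,0.3],"rotation":[0,0,0]},{"hand":4,"offset":[0,0,0.1],"rotation":[0,0,0]},{"hand":4,"offset":[0,0,0],"rotation":[0,0,0]},{"hand":4,"offset":[0,0,0],"rotation":[0,0,0]}]'
python3 -m inch '[{"hand":4,"offset":[0,0,0.05],"rotation":[0,0,0]},{"hand":4,"offset":[0,0,0.05],"rotation":[0,0,0]},{"hand":4,"offset":[0,0,0],"rotation":[0,0,0]},{"hand":4,"offset":[0,0,0],"rotation":[0,0,0]},{"hand":4,"offset":[0,0,0],"rotation":[0,0,0]},{"hand":4,"offset":[0,0,0],"rotation":[0,0,0]},{"hand":4,"offset":[0,0,0],"rotation":[0,0,0]},{"hand":4,"offset":[0,0,0],"rotation":[0,0,0]}]'
```

```text
time: 8.55
tool_pos: [494.0, -20.1, 108.6]
orientation: [[0.14, 0.99, 0.001], [0.99, -0.14, -0.0], [0.0, 0.001, -1.0]]
contact_force: [0.1, -0.5, -4.2]
width: 49.2
grasp_force: 45.3
time: 9.35
tool_pos: [493.9, -20.1, 107.3]
orientation: [[0.14, 0.99, 0.0], [0.99, -0.14, 0.0], [0.0, 0.0, -1.0]]
contact_force: [-0.3, -0.4, -4.7]
width: 48.6
grasp_force: 45.3
```

```bash
python3 -m inch '[{"hand":4,"offset":[0,0,0.05],"rotation":[0,0,0]},{"hand":4,"offset":[0,0,0.05],"rotation":[0,0,0]},{"hand":4,"offset":[0,0,0.03],"rotation":[0,0,0]},{"hand":4,"offset":[0,0,0],"rotation":[0,0,0]},{"hand":4,"offset":[0,0,0],"rotation":[0,0,0]},{"hand":4,"offset":[0,0,0],"rotation":[0,0,0]},{"hand":4,"offset":[0,0,0],"rotation":[0,0,0]},{"hand":4,"offset":[0,0,0],"rotation":[0,0,0]}]'
python3 -m inch '[{"hand":4,"offset":[0,0,0.03],"rotation":[0,0,0]},{"hand":4,"offset":[0,0,0.03],"rotation":[0,0,0]},{"hand":4,"offset":[0,0,0],"rotation":[0,0,0]},{"hand":4,"offset":[0,0,0],"rotation":[0,0,0]},{"hand":4,"offset":[0,0,0],"rotation":[0,0,0]},{"hand":4,"offset":[0,0,0],"rotation":[0,0,0]},{"hand":4,"offset":[0,0,0],"rotation":[0,0,0]},{"hand":4,"offset":[0,0,0],"rotation":[0,0,0]}]'
```

```text
time: 10.15
tool_pos: [493.8, -20.1, 106.0]
orientation: [[0.14, 0.99, 0.0], [0.99, -0.14, 0.0], [0.0, 0.0, -1.0]]
contact_force: [0.3, 0.6, -5.0]
width: 48.6
grasp_force: 45.3
time: 10.95
tool_pos: [493.8, -20.1, 105.4]
orientation: [[0.14, 0.99, -0.0], [0.99, -0.14, 0.0], [0.0, -0.0, -1.0]]
contact_force: [0.1, -0.5, -4.1]
width: 49.0
grasp_force: 45.3
```

```bash
python3 -m inch '[{"hand":4,"offset":[0,0,0.03],"rotation":[0,0,0]},{"hand":4,"offset":[0,0,0.03],"rotation":[0,0,0]},{"hand":4,"offset":[0,0,0],"rotation":[0,0,0]},{"hand":4,"offset":[0,0,0],"rotation":[0,0,0]},{"hand":4,"offset":[0,0,0],"rotation":[0,0,0]},{"hand":4,"offset":[0,0,0],"rotation":[0,0,0]},{"hand":4,"offset":[0,0,0],"rotation":[0,0,0]},{"hand":4,"offset":[0,0,0],"rotation":[0,0,0]}]'
python3 -m inch '[{"hand":4,"offset":[0,0,0.03],"rotation":[0,0,0]},{"hand":4,"offset":[0,0,0.03],"rotation":[0,0,0]},{"hand":4,"offset":[0,0,0],"rotation":[0,0,0]},{"hand":4,"offset":[0,0,0],"rotation":[0,0,0]},{"hand":4,"offset":[0,0,0],"rotation":[0,0,0]},{"hand":4,"offset":[0,0,0],"rotation":[0,0,0]},{"hand":4,"offset":[0,0,0],"rotation":[0,0,0]},{"hand":4,"offset":[0,0,0],"rotation":[0,0,0]}]'
```

```text
time: 11.75
tool_pos: [493.9, -20.1, 105.2]
orientation: [[0.14, 0.99, 0.0], [0.99, -0.14, 0.0], [0.0, 0.0, -1.0]]
contact_force: [-0.8, 0.5, 6.4]
width: 48.5
grasp_force: 46.3
time: 12.55
tool_pos: [494.0, -20.1, 105.1]
orientation: [[0.139, 0.99, 0.001], [0.99, -0.139, -0.0], [0.0, 0.001, -1.0]]
contact_force: [-2.9, 0.8, 14.7]
width: 49.0
grasp_force: 47.3
```

```bash
python3 -m inch '[{"hand":4,"offset":[0,0,-0.08],"rotation":[0,0,0]},{"hand":4,"offset":[0,0.6,0],"rotation":[0,0,0]},{"hand":4,"offset":[0,0.8,0],"rotation":[0,0,0]},{"hand":4,"offset":[0,0.8,0],"rotation":[0,0,0]},{"hand":4,"offset":[0,0.8,0],"rotation":[0,0,0]},{"hand":4,"offset":[0,0.8,0],"rotation":[0,0,0]},{"hand":4,"offset":[0,0.5,0],"rotation":[0,0,0]},{"hand":4,"offset":[0,0.1,0],"rotation":[0,0,0]}]'
python3 -m inch '[{"hand":4,"offset":[0,0.05,0],"rotation":[0,0,0]},{"hand":4,"offset":[0,0.05,0],"rotation":[0,0,0]},{"hand":4,"offset":[0,0.05,0],"rotation":[0,0,0]},{"hand":4,"offset":[0,0,0],"rotation":[0,0,0]},{"hand":4,"offset":[0,0,0],"rotation":[0,0,0]},{"hand":4,"offset":[0,0,0],"rotation":[0,0,0]},{"hand":4,"offset":[0,0,0],"rotation":[0,0,0]},{"hand":4,"offset":[0,0,0],"rotation":[0,0,0]}]'
python3 -c "
from h import *
go(*s2w(0,-83.5),105)"
```

```text
time: 13.35
tool_pos: [536.2, -26.0, 105.1]
orientation: [[0.139, 0.99, -0.004], [0.99, -0.139, 0.001], [0.0, -0.004, -1.0]]
contact_force: [-11.6, 0.4, 14.1]
width: 48.6
grasp_force: 46.9
time: 14.15
tool_pos: [537.3, -26.2, 105.1]
orientation: [[0.139, 0.99, -0.004], [0.99, -0.139, 0.001], [0.0, -0.004, -1.0]]
contact_force: [-10.0, 2.1, 11.3]
width: 49.0
grasp_force: 46.7
t 14.15 pos [537.30624304 -26.15948149 105.11590446] shk [ -5.52775294 -83.59785568] rotvec [-0.0043 -0.0001 -0.0028] off cm [0.011 0.553 0.009] aligned off [0.01  0.553 0.012] F [-10.    2.1  11.3] w 48.96602778966226 46.66433036327362
```

```bash
python3 -m inch '[{"hand":4,"offset":[0,0,-0.05],"rotation":[0,0,0]},{"hand":4,"offset":[0,0.05,0],"rotation":[0,0,0]},{"hand":4,"offset":[0,0.05,0],"rotation":[0,0,0]},{"hand":4,"offset":[0,0.05,0],"rotation":[0,0,0]},{"hand":4,"offset":[0,0.05,0],"rotation":[0,0,0]},{"hand":4,"offset":[0,0.05,0],"rotation":[0,0,0]},{"hand":4,"offset":[0,0,0],"rotation":[0,0,0]},{"hand":4,"offset":[0,0,0],"rotation":[0,0,0]}]'
python3 -m inch '[{"hand":4,"offset":[0,0.04,0],"rotation":[0,0,0]},{"hand":4,"offset":[0,0.04,0],"rotation":[0,0,0]},{"hand":4,"offset":[0,0.04,0],"rotation":[0,0,0]},{"hand":4,"offset":[0,0,0],"rotation":[0,0,0]},{"hand":4,"offset":[0,0,0],"rotation":[0,0,0]},{"hand":4,"offset":[0,0,0],"rotation":[0,0,0]},{"hand":4,"offset":[0,0,0],"rotation":[0,0,0]},{"hand":4,"offset":[0,0,0],"rotation":[0,0,0]}]'
python3 -c "
from h import *
go(*s2w(0,-83.5),105)"
```

```text
time: 14.95
tool_pos: [541.5, -26.8, 105.4]
orientation: [[0.14, 0.99, 0.0], [0.99, -0.14, 0.0], [0.0, 0.0, -1.0]]
contact_force: [-0.2, 0.4, -4.4]
width: 48.6
grasp_force: 45.2
time: 15.75
tool_pos: [542.6, -27.0, 105.5]
orientation: [[0.14, 0.99, 0.0], [0.99, -0.14, 0.0], [0.0, 0.0, -1.0]]
contact_force: [-0.7, 0.4, -4.5]
width: 49.3
grasp_force: 45.2
t 15.75 pos [542.5524354  -26.95275051 105.48585617] shk [ -0.22237773 -83.66716546] rotvec [ 0.     -0.0001 -0.003 ] off cm [0.017 0.022 0.049] aligned off [0.017 0.022 0.049] F [-0.7  0.4 -4.5] w 49.26997419295718 45.2028626203537
```

```bash
python3 -m inch '[{"hand":4,"offset":[0,0,0.02],"rotation":[0,0,0]},{"hand":4,"offset":[0,0.03,0],"rotation":[0,0,0]},{"hand":4,"offset":[0,0.03,0],"rotation":[0,0,0]},{"hand":4,"offset":[0,0.03,0],"rotation":[0,0,0]},{"hand":4,"offset":[0,0,0],"rotation":[0,0,0]},{"hand":4,"offset":[0,0,0],"rotation":[0,0,0]},{"hand":4,"offset":[0,0,0],"rotation":[0,0,0]},{"hand":4,"offset":[0,0,0],"rotation":[0,0,0]}]'
python3 -m inch '[{"hand":4,"offset":[0,0.03,0],"rotation":[0,0,0]},{"hand":4,"offset":[0,0.03,0],"rotation":[0,0,0]},{"hand":4,"offset":[0,0,0],"rotation":[0,0,0]},{"hand":4,"offset":[0,0,0],"rotation":[0,0,0]},{"hand":4,"offset":[0,0,0],"rotation":[0,0,0]},{"hand":4,"offset":[0,0,0],"rotation":[0,0,0]},{"hand":4,"offset":[0,0,0],"rotation":[0,0,0]},{"hand":4,"offset":[0,0,0],"rotation":[0,0,0]}]'
```

```text
time: 16.55
tool_pos: [543.5, -27.1, 105.3]
orientation: [[0.14, 0.99, 0.0], [0.99, -0.14, 0.0], [0.0, 0.0, -1.0]]
contact_force: [-1.7, -0.2, -2.5]
width: 49.1
grasp_force: 45.2
time: 17.35
tool_pos: [544.0, -27.1, 105.3]
orientation: [[0.14, 0.99, -0.0], [0.99, -0.14, 0.0], [0.0, -0.0, -1.0]]
contact_force: [-1.8, 1.1, -1.7]
width: 48.7
grasp_force: 45.4
```

```bash
python3 -m inch '[{"hand":4,"offset":[0,0.03,0],"rotation":[0,0,0]},{"hand":4,"offset":[0,0.03,0],"rotation":[0,0,0]},{"hand":4,"offset":[0,0,0],"rotation":[0,0,0]},{"hand":4,"offset":[0,0,0],"rotation":[0,0,0]},{"hand":4,"offset":[0,0,0],"rotation":[0,0,0]},{"hand":4,"offset":[0,0,0],"rotation":[0,0,0]},{"hand":4,"offset":[0,0,0],"rotation":[0,0,0]},{"hand":4,"offset":[0,0,0],"rotation":[0,0,0]}]'
python3 -m inch '[{"hand":4,"offset":[0,0.03,0],"rotation":[0,0,0]},{"hand":4,"offset":[0,0.02,0],"rotation":[0,0,0]},{"hand":4,"offset":[0,0,0],"rotation":[0,0,0]},{"hand":4,"offset":[0,0,0],"rotation":[0,0,0]},{"hand":4,"offset":[0,0,0],"rotation":[0,0,0]},{"hand":4,"offset":[0,0,0],"rotation":[0,0,0]},{"hand":4,"offset":[0,0,0],"rotation":[0,0,0]},{"hand":4,"offset":[0,0,0],"rotation":[0,0,0]}]'
python3 -c "
from h import *
go(*s2w(0,-83.5),105)"
```

```text
time: 18.15
tool_pos: [544.1, -27.1, 105.2]
orientation: [[0.139, 0.99, -0.001], [0.99, -0.139, 0.0], [0.0, -0.001, -1.0]]
contact_force: [-5.4, 1.0, -0.4]
width: 48.5
grasp_force: 45.7
time: 18.95
tool_pos: [544.2, -27.1, 105.2]
orientation: [[0.139, 0.99, -0.002], [0.99, -0.139, 0.0], [0.0, -0.002, -1.0]]
contact_force: [-6.8, 0.7, 2.1]
width: 48.7
grasp_force: 45.8
t 18.95 pos [544.24649835 -27.07893725 105.20974136] shk [  1.4730448 -83.5607944] rotvec [-0.0022 -0.0002 -0.0029] off cm [ 0.006 -0.147  0.021] aligned off [ 0.006 -0.147  0.021] F [-6.8  0.7  2.1] w 48.6965382888586 45.80300688743591
```

```bash
python3 -m inch '[{"hand":4,"offset":[0,0.02,0.01],"rotation":[0,0,0]},{"hand":4,"offset":[0,0.02,0],"rotation":[0,0,0]},{"hand":4,"offset":[0,0,0],"rotation":[0,0,0]},{"hand":4,"offset":[0,0,0],"rotation":[0,0,0]},{"hand":4,"offset":[0,0,0],"rotation":[0,0,0]},{"hand":4,"offset":[0,0,0],"rotation":[0,0,0]},{"hand":4,"offset":[0,0,0],"rotation":[0,0,0]},{"hand":4,"offset":[0,0,0],"rotation":[0,0,0]}]' 20
python3 -m inch '[{"hand":5.4,"offset":[0,0,0],"rotation":[0,0,0]},{"hand":6,"offset":[0,0,0],"rotation":[0,0,0]},{"hand":7,"offset":[0,0,0],"rotation":[0,0,0]},{"hand":7,"offset":[0,0,0],"rotation":[0,0,0]},{"hand":7,"offset":[0,0,0],"rotation":[0,0,0]},{"hand":7,"offset":[0,0,0],"rotation":[0,0,0]},{"hand":7,"offset":[0,0,0],"rotation":[0,0,0]},{"hand":7,"offset":[0,0,0],"rotation":[0,0,0]}]'
python3 -m inch '[{"hand":7,"offset":[0,0,-1],"rotation":[0,0,0]},{"hand":7,"offset":[0,0,-3],"rotation":[0,0,0]},{"hand":7,"offset":[0,0,-4],"rotation":[0,0,0]},{"hand":7,"offset":[0,0,-4],"rotation":[0,0,0]},{"hand":0,"offset":[0,0,-4],"rotation":[0,0,0]},{"hand":0,"offset":[0,0,-2],"rotation":[0,0,0]},{"hand":0,"offset":[0,0,0],"rotation":[0,0,0]},{"hand":0,"offset":[0,0,0],"rotation":[0,0,0]}]'
python3 - <<'E'
from h import *
np.set_printoptions(precision=2,suppress=True)
go(*s2w(0,75),320)
for c in("wrist","top","side"):
    s=snapshot(c); save(s,c+"3"); P=cloud(s)
    L=np.concatenate([w2s(P),P[...,2:]],-1); x,y,z=L[...,0],L[...,1],L[...,2]
    m=(abs(z-120)<5)&(np.hypot(x,y+84)<40); q=L[m]
    print(c,m.sum(), cv2.minEnclosingCircle(q[:,:2].astype(np.float32)) if m.any() else 0)
    for sgn in(-1,1):
        k=(abs(z-80)<5)&(x>-5)&(x<50)&(abs(y+85)<50)&((y+85)*sgn>3)
        if k.sum()>20: print(sgn,cv2.minAreaRect(L[k][:,:2].astype(np.float32)),k.sum())
E
```

```text
time: 19.75
tool_pos: [544.3, -27.1, 105.2]
orientation: [[0.139, 0.99, -0.003], [0.99, -0.139, 0.001], [0.0, -0.003, -1.0]]
contact_force: [-8.0, 1.6, 3.1]
width: 48.9
grasp_force: 46.0
time: 20.55
tool_pos: [545.5, -27.4, 105.2]
orientation: [[0.14, 0.99, 0.0], [0.99, -0.14, 0.0], [0.0, 0.0, -1.0]]
contact_force: [1.1, -0.2, -0.2]
width: 70.2
grasp_force: 0.0
time: 21.35
tool_pos: [545.2, -27.3, 285.4]
orientation: [[0.14, 0.99, 0.0], [0.99, -0.14, -0.0], [0.0, 0.0, -1.0]]
contact_force: [0.6, 0.1, -0.2]
width: 11.9
grasp_force: 0.0
t 21.35 pos [545.2  -27.34 285.38] shk [  2.46 -83.69] rotvec [ 0. -0. -0.] off cm [15.87 -0.29 -3.46] aligned off [15.87 -0.25 -3.46] F [ 0.6  0.1 -0.2] w 11.880753935783614 0.0
wrist 1720 ((1.0175267457962036, -82.88976287841797), 24.89484405517578)
-1 ((22.96097755432129, -105.01026916503906), (41.5882682800293, 11.802882194519043), 45.37922286987305) 167
1 ((18.294029235839844, -64.15003204345703), (24.80815887451172, 41.58604431152344), 45.76972198486328) 400
top 0 0
side 173 ((0.7008474469184875, -85.25568389892578), 27.804109573364258)
-1 ((21.83795928955078, -108.20468139648438), (47.94335174560547, 21.34079933166504), 22.368440628051758) 61
```

```bash
python3 - <<'E'
from h import *
np.set_printoptions(precision=2,suppress=True)
for c in("side","top"):
    q=np.load(c+"_cl.npy"); L=np.c_[w2s(q),q[:,2]]
    m=(L[:,2]>150)&(L[:,1]>55); B=L[m]
    vx=cv2.fitLine(B.astype(np.float32),cv2.DIST_HUBER,0,.01,.01).ravel(); d=vx[:3]*np.sign(vx[1])
    print(c,m.sum(),"dir",d,"elev",np.arctan2(d[2],d[1]),"pt",vx[3:], B.max(0))
f=cv2.imread("pics/wrist3.png"); g=cv2.imread("pics/side3.png")[110:260,180:310]
cv2.imwrite("pics/c3.png",np.hstack([cv2.resize(f[:, :],(512,384)),cv2.resize(g,(288,384))]))
E
```

```text
side 247 dir [-0.02  0.6   0.8 ] elev 0.9251616 pt [ -1.94  89.49 197.89] [ 12.55 125.69 237.5 ]
top 223 dir [0.  0.6 0.8] elev 0.9225604 pt [ -2.14  91.71 202.07] [  9.58 129.45 239.56]
```

View pics/c3.png

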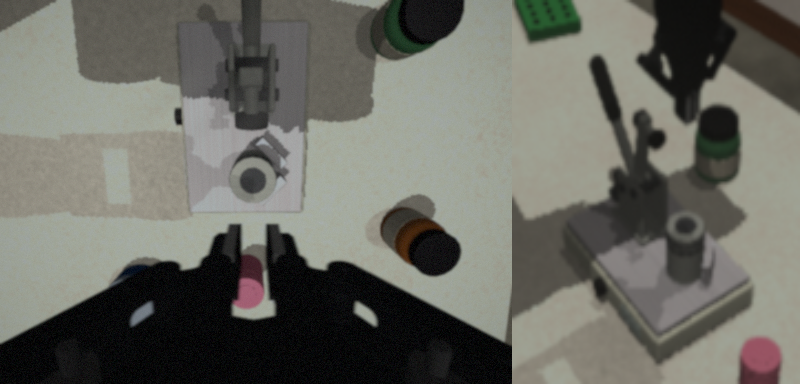

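The jar sits in the V at (253,178), touching both walls, and the clamp arm is still upright. Moving above the handle and working out the press arc.

```bash
python3 -m inch '[{"hand":0,"offset":[4,-0.1,0],"rotation":[0,0,0]},{"hand":0,"offset":[4.2,-0.05,0],"rotation":[0,0,0]},{"hand":0,"offset":[4.2,0,0],"rotation":[0,0,0]},{"hand":0,"offset":[4,0,0.5],"rotation":[0,0,0]},{"hand":0,"offset":[0,0,2],"rotation":[0,0,0]},{"hand":0,"offset":[0,0,2],"rotation":[0,0,0]},{"hand":0,"offset":[0,0,0],"rotation":[0,0,0]},{"hand":0,"offset":[0,0,0],"rotation":[0,0,0]}]'
cat >> h.py <<'E'
def arc(e): return np.array([30.1+128*np.cos(e)-11*np.sin(e)-11, 125.7+128*np.sin(e)+11*np.cos(e)])
E
python3 - <<'E'
from h import *
np.set_printoptions(precision=2,suppress=True)
go(*s2w(1,80),240)
E=np.r_[.97,np.arange(.9,-.21,-.05)]
A=np.array([arc(e) for e in E]); D=np.diff(A,axis=0)/10
print(np.c_[E[1:],A[1:],D[:,0],-D[:,1]])
E
```

```text
time: 22.3
tool_pos: [566.9, 135.1, 239.9]
orientation: [[0.14, 0.99, -0.001], [0.99, -0.14, -0.0], [-0.0, -0.001, -1.0]]
contact_force: [-0.1, -0.6, 0.1]
width: -0.2
grasp_force: 0.0
t 22.3 pos [566.92 135.12 239.86] shk [ 1.78 80.22] rotvec [-0.  0. -0.] off cm [-0.02 -0.08 -0.01] aligned off [-0.02 -0.08 -0.01] F [-0.1 -0.6  0.1] w -0.18263432950518474 0.0
[[  0.9   90.05 232.8    0.77   0.47]
 [  0.85  95.31 229.12   0.53   0.37]
 [  0.8  100.39 225.19   0.51   0.39]
 [  0.75 105.26 221.     0.49   0.42]
 [  0.7  109.91 216.57   0.47   0.44]
 [  0.65 114.34 211.92   0.44   0.47]
 [  0.6  118.53 207.05   0.42   0.49]
 [  0.55 122.47 201.98   0.39   0.51]
 [  0.5  126.16 196.72   0.37   0.53]
 [  0.45 129.57 191.28   0.34   0.54]
 [  0.4  132.71 185.68   0.31   0.56]
 [  0.35 135.57 179.92   0.29   0.58]
 [  0.3  138.13 174.04   0.26   0.59]
 [  0.25 140.4  168.03   0.23   0.6 ]
 [  0.2  142.36 161.91   0.2    0.61]
 [  0.15 144.02 155.7    0.17   0.62]
 [  0.1  145.36 149.42   0.13   0.63]
 [  0.05 146.39 143.08   0.1    0.63]
 [ -0.   147.1  136.7    0.07   0.64]
 [ -0.05 147.49 130.29   0.04   0.64]
 [ -0.1  147.56 123.87   0.01   0.64]
 [ -0.15 147.31 117.45  -0.03   0.64]
 [ -0.2  146.73 111.05  -0.06   0.64]]
```

```bash
python3 -m inch '[{"hand":0,"offset":[0.5,-0.04,0.35],"rotation":[0,0,0]},{"hand":0,"offset":[0.48,-0.04,0.35],"rotation":[0,0,0]},{"hand":0,"offset":[0.53,0,0.37],"rotation":[0,0,0]},{"hand":0,"offset":[0.51,0,0.39],"rotation":[0,0,0]},{"hand":0,"offset":[0.49,0,0.42],"rotation":[0,0,0]},{"hand":0,"offset":[0.47,0,0.44],"rotation":[0,0,0]},{"hand":0,"offset":[0.44,0,0.47],"rotation":[0,0,0]},{"hand":0,"offset":[0.42,0,0.49],"rotation":[0,0,0]}]'
python3 -c "
from h import *
go(*s2w(1,118.5),207)"
```

```text
time: 23.1
tool_pos: [571.8, 174.1, 207.5]
orientation: [[0.139, 0.99, 0.001], [0.99, -0.139, 0.001], [0.001, 0.001, -1.0]]
contact_force: [0.1, -0.2, 5.0]
width: -0.1
grasp_force: 2.0
t 23.1 pos [571.76863755 174.11704296 207.50120006] shk [  1.25790548 119.50876096] rotvec [ 0.001  -0.0008 -0.0029] off cm [-0.101 -0.026  0.05 ] aligned off [-0.101 -0.026  0.05 ] F [ 0.1 -0.2  5. ] w -0.14589047762435153 1.9942481629550457
```

```bash
python3 -m inch '[{"hand":0,"offset":[0.39,0,0.51],"rotation":[0,0,0]},{"hand":0,"offset":[0.37,0,0.53],"rotation":[0,0,0]},{"hand":0,"offset":[0.34,0,0.54],"rotation":[0,0,0]},{"hand":0,"offset":[0.31,0,0.56],"rotation":[0,0,0]},{"hand":0,"offset":[0.29,0,0.58],"rotation":[0,0,0]},{"hand":0,"offset":[0.26,0,0.59],"rotation":[0,0,0]},{"hand":0,"offset":[0.23,0,0.6],"rotation":[0,0,0]},{"hand":0,"offset":[0.2,0,0.61],"rotation":[0,0,0]}]'
python3 -m inch '[{"hand":0,"offset":[0.1,0,0.4],"rotation":[0,0,0]},{"hand":0,"offset":[0.1,0,0.4],"rotation":[0,0,0]},{"hand":0,"offset":[0.1,0,0.4],"rotation":[0,0,0]},{"hand":0,"offset":[0.06,0,0.4],"rotation":[0,0,0]},{"hand":0,"offset":[0,0,0],"rotation":[0,0,0]},{"hand":0,"offset":[0,0,0],"rotation":[0,0,0]},{"hand":0,"offset":[0,0,0],"rotation":[0,0,0]},{"hand":0,"offset":[0,0,0],"rotation":[0,0,0]}]'
python3 -c "
from h import *
go(*s2w(1,146),143)"
```

```text
time: 23.9
tool_pos: [574.9, 197.2, 162.0]
orientation: [[0.14, 0.99, 0.0], [0.99, -0.14, 0.0], [0.0, 0.0, -1.0]]
contact_force: [-1.4, 0.7, 8.8]
width: 0.2
grasp_force: 3.9
time: 24.7
tool_pos: [575.3, 200.6, 146.0]
orientation: [[0.14, 0.99, -0.0], [0.99, -0.14, 0.0], [0.0, -0.0, -1.0]]
contact_force: [-0.5, 2.2, 1.9]
width: -0.2
grasp_force: 1.1
t 24.7 pos [575.28175378 200.60783337 145.98366445] shk [  1.1199853  146.23112874] rotvec [-0.0002 -0.     -0.003 ] off cm [-0.023 -0.012  0.298] aligned off [-0.023 -0.012  0.298] F [-0.5  2.2  1.9] w -0.15934290310839472 1.1412352323532104
```

```bash
python3 -m inch '[{"hand":0,"offset":[0.05,0,0.2],"rotation":[0,0,0]},{"hand":0,"offset":[0,0,0.2],"rotation":[0,0,0]},{"hand":0,"offset":[0,0,0.2],"rotation":[0,0,0]},{"hand":0,"offset":[0,0,0.2],"rotation":[0,0,0]},{"hand":0,"offset":[0,0,0.2],"rotation":[0,0,0]},{"hand":0,"offset":[0,0,0],"rotation":[0,0,0]},{"hand":0,"offset":[0,0,0],"rotation":[0,0,0]},{"hand":0,"offset":[0,0,0],"rotation":[0,0,0]}]'
python3 -m inch '[{"hand":0,"offset":[0,0,0.1],"rotation":[0,0,0]},{"hand":0,"offset":[0,0,0.1],"rotation":[0,0,0]},{"hand":0,"offset":[0,0,0.1],"rotation":[0,0,0]},{"hand":0,"offset":[0,0,0.1],"rotation":[0,0,0]},{"hand":0,"offset":[0,0,0],"rotation":[0,0,0]},{"hand":0,"offset":[0,0,0],"rotation":[0,0,0]},{"hand":0,"offset":[0,0,0],"rotation":[0,0,0]},{"hand":0,"offset":[0,0,0],"rotation":[0,0,0]}]'
python3 - <<'E'
from h import *
np.set_printoptions(precision=2,suppress=True)
go(*s2w(1,146),143)
s=snapshot("side"); save(s,"side4")
cv2.imwrite("pics/c4.png",cv2.resize(cv2.imread("pics/side4.png")[110:260,170:310],None,fx=4,fy=4,interpolation=3))
E
```

```text
time: 25.5
tool_pos: [575.5, 201.2, 136.3]
orientation: [[0.14, 0.99, 0.0], [0.99, -0.14, 0.0], [0.0, 0.0, -1.0]]
contact_force: [1.2, 2.0, 3.5]
width: -0.2
grasp_force: 2.1
time: 26.3
tool_pos: [575.5, 201.1, 132.2]
orientation: [[0.14, 0.99, 0.0], [0.99, -0.14, 0.0], [0.0, 0.0, -1.0]]
contact_force: [1.0, 3.3, 3.8]
width: -0.1
grasp_force: 2.2
t 26.3 pos [575.45 201.07 132.22] shk [  1.23 146.71] rotvec [ 0. -0. -0.] off cm [-0.07 -0.02 -1.08] aligned off [-0.07 -0.02 -1.08] F [1.  3.3 3.8] w -0.1396022211792402 2.2341391816735268
```

View pics/c4.png

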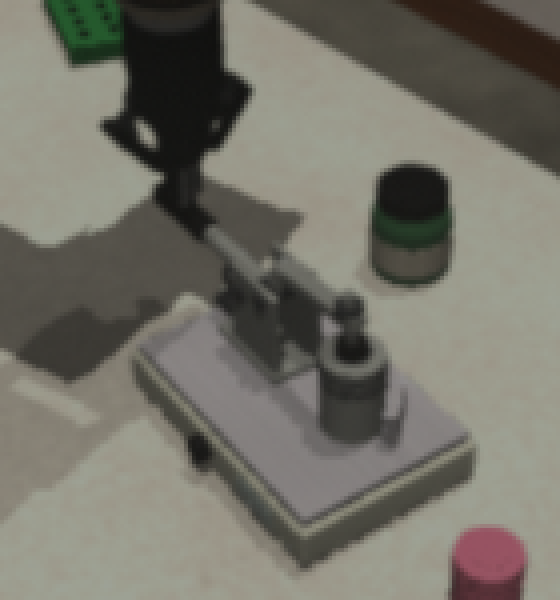

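The pad now sits on the jar's lid at (350,345), and the handle is near level under the fingertips. I'll press on in 1 mm steps and stop on a force rise.

```bash
g(){ tee /tmp/o | grep -E "tool_pos|contact"; awk -F'[],[ ]+' '/contact/{exit !($4<7)}' /tmp/o; }
Z='stop'
python3 -m inch '[{"hand":0,"offset":[0,0,0.05],"rotation":[0,0,0]},{"hand":0,"offset":[0,0,0.05],"rotation":[0,0,0]},{"hand":0,"offset":[0,0,0],"rotation":[0,0,0]},{"hand":0,"offset":[0,0,0],"rotation":[0,0,0]},{"hand":0,"offset":[0,0,0],"rotation":[0,0,0]},{"hand":0,"offset":[0,0,0],"rotation":[0,0,0]},{"hand":0,"offset":[0,0,0],"rotation":[0,0,0]},{"hand":0,"offset":[0,0,0],"rotation":[0,0,0]}]' | g &&
python3 -m inch '[{"hand":0,"offset":[0,0,0.05],"rotation":[0,0,0]},{"hand":0,"offset":[0,0,0.05],"rotation":[0,0,0]},{"hand":0,"offset":[0,0,0],"rotation":[0,0,0]},{"hand":0,"offset":[0,0,0],"rotation":[0,0,0]},{"hand":0,"offset":[0,0,0],"rotation":[0,0,0]},{"hand":0,"offset":[0,0,0],"rotation":[0,0,0]},{"hand":0,"offset":[0,0,0],"rotation":[0,0,0]},{"hand":0,"offset":[0,0,0],"rotation":[0,0,0]}]' | g &&
python3 -m inch '[{"hand":0,"offset":[0,0,0.05],"rotation":[0,0,0]},{"hand":0,"offset":[0,0,0.05],"rotation":[0,0,0]},{"hand":0,"offset":[0,0,0],"rotation":[0,0,0]},{"hand":0,"offset":[0,0,0],"rotation":[0,0,0]},{"hand":0,"offset":[0,0,0],"rotation":[0,0,0]},{"hand":0,"offset":[0,0,0],"rotation":[0,0,0]},{"hand":0,"offset":[0,0,0],"rotation":[0,0,0]},{"hand":0,"offset":[0,0,0],"rotation":[0,0,0]}]' | g &&
python3 -m inch '[{"hand":0,"offset":[0,0,0.05],"rotation":[0,0,0]},{"hand":0,"offset":[0,0,0.05],"rotation":[0,0,0]},{"hand":0,"offset":[0,0,0],"rotation":[0,0,0]},{"hand":0,"offset":[0,0,0],"rotation":[0,0,0]},{"hand":0,"offset":[0,0,0],"rotation":[0,0,0]},{"hand":0,"offset":[0,0,0],"rotation":[0,0,0]},{"hand":0,"offset":[0,0,0],"rotation":[0,0,0]},{"hand":0,"offset":[0,0,0],"rotation":[0,0,0]}]' | g &&
python3 -m inch '[{"hand":0,"offset":[0,0,0.05],"rotation":[0,0,0]},{"hand":0,"offset":[0,0,0.05],"rotation":[0,0,0]},{"hand":0,"offset":[0,0,0],"rotation":[0,0,0]},{"hand":0,"offset":[0,0,0],"rotation":[0,0,0]},{"hand":0,"offset":[0,0,0],"rotation":[0,0,0]},{"hand":0,"offset":[0,0,0],"rotation":[0,0,0]},{"hand":0,"offset":[0,0,0],"rotation":[0,0,0]},{"hand":0,"offset":[0,0,0],"rotation":[0,0,0]}]' | g; echo $?; cat /tmp/o
```

```text
tool_pos: [575.4, 201.1, 131.2]
contact_force: [1.7, 3.1, 3.5]
tool_pos: [575.4, 201.1, 130.2]
contact_force: [1.5, 2.1, 3.4]
tool_pos: [575.4, 201.1, 129.2]
contact_force: [1.2, 2.3, 3.4]
tool_pos: [575.4, 201.1, 128.2]
contact_force: [0.5, 2.2, 2.3]
tool_pos: [575.4, 201.1, 127.2]
contact_force: [1.0, 2.1, 2.6]
0
time: 30.35
tool_pos: [575.4, 201.1, 127.2]
orientation: [[0.139, 0.99, -0.0], [0.99, -0.139, 0.0], [0.0, -0.0, -1.0]]
contact_force: [1.0, 2.1, 2.6]
width: 0.2
grasp_force: 1.1
```

```bash
g(){ tee /tmp/o | grep -E "tool_pos|contact"; awk -F'[],[ ]+' '/contact/{exit !($4<7)}' /tmp/o; }
python3 -m inch '[{"hand":0,"offset":[0,0,0.05],"rotation":[0,0,0]},{"hand":0,"offset":[0,0,0.05],"rotation":[0,0,0]},{"hand":0,"offset":[0,0,0],"rotation":[0,0,0]},{"hand":0,"offset":[0,0,0],"rotation":[0,0,0]},{"hand":0,"offset":[0,0,0],"rotation":[0,0,0]},{"hand":0,"offset":[0,0,0],"rotation":[0,0,0]},{"hand":0,"offset":[0,0,0],"rotation":[0,0,0]},{"hand":0,"offset":[0,0,0],"rotation":[0,0,0]}]' | g &&
python3 -m inch '[{"hand":0,"offset":[0,0,0.05],"rotation":[0,0,0]},{"hand":0,"offset":[0,0,0.05],"rotation":[0,0,0]},{"hand":0,"offset":[0,0,0],"rotation":[0,0,0]},{"hand":0,"offset":[0,0,0],"rotation":[0,0,0]},{"hand":0,"offset":[0,0,0],"rotation":[0,0,0]},{"hand":0,"offset":[0,0,0],"rotation":[0,0,0]},{"hand":0,"offset":[0,0,0],"rotation":[0,0,0]},{"hand":0,"offset":[0,0,0],"rotation":[0,0,0]}]' | g &&
python3 -m inch '[{"hand":0,"offset":[0,0,0.05],"rotation":[0,0,0]},{"hand":0,"offset":[0,0,0.05],"rotation":[0,0,0]},{"hand":0,"offset":[0,0,0],"rotation":[0,0,0]},{"hand":0,"offset":[0,0,0],"rotation":[0,0,0]},{"hand":0,"offset":[0,0,0],"rotation":[0,0,0]},{"hand":0,"offset":[0,0,0],"rotation":[0,0,0]},{"hand":0,"offset":[0,0,0],"rotation":[0,0,0]},{"hand":0,"offset":[0,0,0],"rotation":[0,0,0]}]' | g &&
python3 -m inch '[{"hand":0,"offset":[0,0,0.05],"rotation":[0,0,0]},{"hand":0,"offset":[0,0,0.05],"rotation":[0,0,0]},{"hand":0,"offset":[0,0,0],"rotation":[0,0,0]},{"hand":0,"offset":[0,0,0],"rotation":[0,0,0]},{"hand":0,"offset":[0,0,0],"rotation":[0,0,0]},{"hand":0,"offset":[0,0,0],"rotation":[0,0,0]},{"hand":0,"offset":[0,0,0],"rotation":[0,0,0]},{"hand":0,"offset":[0,0,0],"rotation":[0,0,0]}]' | g &&
python3 -m inch '[{"hand":0,"offset":[0,0,0.05],"rotation":[0,0,0]},{"hand":0,"offset":[0,0,0.05],"rotation":[0,0,0]},{"hand":0,"offset":[0,0,0],"rotation":[0,0,0]},{"hand":0,"offset":[0,0,0],"rotation":[0,0,0]},{"hand":0,"offset":[0,0,0],"rotation":[0,0,0]},{"hand":0,"offset":[0,0,0],"rotation":[0,0,0]},{"hand":0,"offset":[0,0,0],"rotation":[0,0,0]},{"hand":0,"offset":[0,0,0],"rotation":[0,0,0]}]' | g &&
python3 -m inch '[{"hand":0,"offset":[0,0,0.05],"rotation":[0,0,0]},{"hand":0,"offset":[0,0,0.05],"rotation":[0,0,0]},{"hand":0,"offset":[0,0,0],"rotation":[0,0,0]},{"hand":0,"offset":[0,0,0],"rotation":[0,0,0]},{"hand":0,"offset":[0,0,0],"rotation":[0,0,0]},{"hand":0,"offset":[0,0,0],"rotation":[0,0,0]},{"hand":0,"offset":[0,0,0],"rotation":[0,0,0]},{"hand":0,"offset":[0,0,0],"rotation":[0,0,0]}]' | g; echo $?; cat /tmp/o
```

```text
tool_pos: [575.4, 201.0, 126.2]
contact_force: [0.3, 1.6, 1.8]
tool_pos: [575.4, 201.1, 125.2]
contact_force: [0.6, 1.7, 1.6]
tool_pos: [575.4, 201.1, 124.2]
contact_force: [0.5, 1.2, 1.4]
tool_pos: [575.4, 201.1, 123.2]
contact_force: [0.1, 0.6, -0.1]
tool_pos: [575.4, 201.1, 122.2]
contact_force: [0.5, 0.1, 0.8]
tool_pos: [575.4, 201.1, 121.2]
contact_force: [-0.2, -0.3, 0.5]
0
time: 35.15
tool_pos: [575.4, 201.1, 121.2]
orientation: [[0.14, 0.99, -0.0], [0.99, -0.14, 0.0], [0.0, -0.0, -1.0]]
contact_force: [-0.2, -0.3, 0.5]
width: 0.1
grasp_force: 0.3
```

```bash
g(){ tee /tmp/o | grep -E "tool_pos|contact"; awk -F'[],[ ]+' '/contact/{exit !($4<6)}' /tmp/o; }
python3 -m inch '[{"hand":0,"offset":[0,0,0.05],"rotation":[0,0,0]},{"hand":0,"offset":[0,0,0.05],"rotation":[0,0,0]},{"hand":0,"offset":[0,0,0],"rotation":[0,0,0]},{"hand":0,"offset":[0,0,0],"rotation":[0,0,0]},{"hand":0,"offset":[0,0,0],"rotation":[0,0,0]},{"hand":0,"offset":[0,0,0],"rotation":[0,0,0]},{"hand":0,"offset":[0,0,0],"rotation":[0,0,0]},{"hand":0,"offset":[0,0,0],"rotation":[0,0,0]}]' | g &&
python3 -m inch '[{"hand":0,"offset":[0,0,0.05],"rotation":[0,0,0]},{"hand":0,"offset":[0,0,0.05],"rotation":[0,0,0]},{"hand":0,"offset":[0,0,0],"rotation":[0,0,0]},{"hand":0,"offset":[0,0,0],"rotation":[0,0,0]},{"hand":0,"offset":[0,0,0],"rotation":[0,0,0]},{"hand":0,"offset":[0,0,0],"rotation":[0,0,0]},{"hand":0,"offset":[0,0,0],"rotation":[0,0,0]},{"hand":0,"offset":[0,0,0],"rotation":[0,0,0]}]' | g &&
python3 -m inch '[{"hand":0,"offset":[0,0,0.05],"rotation":[0,0,0]},{"hand":0,"offset":[0,0,0.05],"rotation":[0,0,0]},{"hand":0,"offset":[0,0,0],"rotation":[0,0,0]},{"hand":0,"offset":[0,0,0],"rotation":[0,0,0]},{"hand":0,"offset":[0,0,0],"rotation":[0,0,0]},{"hand":0,"offset":[0,0,0],"rotation":[0,0,0]},{"hand":0,"offset":[0,0,0],"rotation":[0,0,0]},{"hand":0,"offset":[0,0,0],"rotation":[0,0,0]}]' | g &&
python3 -m inch '[{"hand":0,"offset":[0,0,0.05],"rotation":[0,0,0]},{"hand":0,"offset":[0,0,0.05],"rotation":[0,0,0]},{"hand":0,"offset":[0,0,0],"rotation":[0,0,0]},{"hand":0,"offset":[0,0,0],"rotation":[0,0,0]},{"hand":0,"offset":[0,0,0],"rotation":[0,0,0]},{"hand":0,"offset":[0,0,0],"rotation":[0,0,0]},{"hand":0,"offset":[0,0,0],"rotation":[0,0,0]},{"hand":0,"offset":[0,0,0],"rotation":[0,0,0]}]' | g &&
python3 -m inch '[{"hand":0,"offset":[0,0,0.05],"rotation":[0,0,0]},{"hand":0,"offset":[0,0,0.05],"rotation":[0,0,0]},{"hand":0,"offset":[0,0,0],"rotation":[0,0,0]},{"hand":0,"offset":[0,0,0],"rotation":[0,0,0]},{"hand":0,"offset":[0,0,0],"rotation":[0,0,0]},{"hand":0,"offset":[0,0,0],"rotation":[0,0,0]},{"hand":0,"offset":[0,0,0],"rotation":[0,0,0]},{"hand":0,"offset":[0,0,0],"rotation":[0,0,0]}]' | g &&
python3 -m inch '[{"hand":0,"offset":[0,0,0.05],"rotation":[0,0,0]},{"hand":0,"offset":[0,0,0.05],"rotation":[0,0,0]},{"hand":0,"offset":[0,0,0],"rotation":[0,0,0]},{"hand":0,"offset":[0,0,0],"rotation":[0,0,0]},{"hand":0,"offset":[0,0,0],"rotation":[0,0,0]},{"hand":0,"offset":[0,0,0],"rotation":[0,0,0]},{"hand":0,"offset":[0,0,0],"rotation":[0,0,0]},{"hand":0,"offset":[0,0,0],"rotation":[0,0,0]}]' | g; echo $?; cat /tmp/o
```

```text
tool_pos: [575.4, 201.1, 120.2]
contact_force: [0.2, -0.1, -0.2]
tool_pos: [575.4, 201.1, 119.2]
contact_force: [0.1, -0.1, -0.2]
tool_pos: [575.4, 201.1, 118.2]
contact_force: [-0.5, -0.0, -0.3]
tool_pos: [575.4, 201.1, 117.2]
contact_force: [0.1, -0.3, 0.4]
tool_pos: [575.5, 201.1, 116.2]
contact_force: [0.0, -0.1, 2.8]
tool_pos: [575.5, 201.0, 115.4]
contact_force: [-0.4, -1.4, 4.5]
0
time: 39.95
tool_pos: [575.5, 201.0, 115.4]
orientation: [[0.139, 0.99, 0.0], [0.99, -0.139, 0.0], [0.0, 0.0, -1.0]]
contact_force: [-0.4, -1.4, 4.5]
width: -0.2
grasp_force: 2.4
```

```bash
g(){ tee /tmp/o | grep -E "tool_pos|contact"; awk -F'[],[ ]+' '/contact/{exit !($4<9)}' /tmp/o; }
python3 -m inch '[{"hand":0,"offset":[0,0,0.03],"rotation":[0,0,0]},{"hand":0,"offset":[0,0,0.03],"rotation":[0,0,0]},{"hand":0,"offset":[0,0,0],"rotation":[0,0,0]},{"hand":0,"offset":[0,0,0],"rotation":[0,0,0]},{"hand":0,"offset":[0,0,0],"rotation":[0,0,0]},{"hand":0,"offset":[0,0,0],"rotation":[0,0,0]},{"hand":0,"offset":[0,0,0],"rotation":[0,0,0]},{"hand":0,"offset":[0,0,0],"rotation":[0,0,0]}]' | g &&
python3 -m inch '[{"hand":0,"offset":[0,0,0.03],"rotation":[0,0,0]},{"hand":0,"offset":[0,0,0.03],"rotation":[0,0,0]},{"hand":0,"offset":[0,0,0],"rotation":[0,0,0]},{"hand":0,"offset":[0,0,0],"rotation":[0,0,0]},{"hand":0,"offset":[0,0,0],"rotation":[0,0,0]},{"hand":0,"offset":[0,0,0],"rotation":[0,0,0]},{"hand":0,"offset":[0,0,0],"rotation":[0,0,0]},{"hand":0,"offset":[0,0,0],"rotation":[0,0,0]}]' | g &&
python3 -m inch '[{"hand":0,"offset":[0,0,0.03],"rotation":[0,0,0]},{"hand":0,"offset":[0,0,0.03],"rotation":[0,0,0]},{"hand":0,"offset":[0,0,0],"rotation":[0,0,0]},{"hand":0,"offset":[0,0,0],"rotation":[0,0,0]},{"hand":0,"offset":[0,0,0],"rotation":[0,0,0]},{"hand":0,"offset":[0,0,0],"rotation":[0,0,0]},{"hand":0,"offset":[0,0,0],"rotation":[0,0,0]},{"hand":0,"offset":[0,0,0],"rotation":[0,0,0]}]' | g; echo $?
```

```text
tool_pos: [575.5, 201.0, 115.1]
contact_force: [-2.1, -1.5, 7.6]
tool_pos: [575.5, 201.0, 114.7]
contact_force: [-2.4, -1.7, 10.4]
1
```

```bash
g(){ tee /tmp/o | grep -E "tool_pos|contact"; awk -F'[],[ ]+' '/contact/{exit !($4<14)}' /tmp/o; }
python3 -m inch '[{"hand":0,"offset":[0,0,0.03],"rotation":[0,0,0]},{"hand":0,"offset":[0,0,0.03],"rotation":[0,0,0]},{"hand":0,"offset":[0,0,0],"rotation":[0,0,0]},{"hand":0,"offset":[0,0,0],"rotation":[0,0,0]},{"hand":0,"offset":[0,0,0],"rotation":[0,0,0]},{"hand":0,"offset":[0,0,0],"rotation":[0,0,0]},{"hand":0,"offset":[0,0,0],"rotation":[0,0,0]},{"hand":0,"offset":[0,0,0],"rotation":[0,0,0]}]' | g &&
python3 -m inch '[{"hand":0,"offset":[0,0,0.03],"rotation":[0,0,0]},{"hand":0,"offset":[0,0,0.02],"rotation":[0,0,0]},{"hand":0,"offset":[0,0,0],"rotation":[0,0,0]},{"hand":0,"offset":[0,0,0],"rotation":[0,0,0]},{"hand":0,"offset":[0,0,0],"rotation":[0,0,0]},{"hand":0,"offset":[0,0,0],"rotation":[0,0,0]},{"hand":0,"offset":[0,0,0],"rotation":[0,0,0]},{"hand":0,"offset":[0,0,0],"rotation":[0,0,0]}]' | g; echo $?
```

```text
tool_pos: [575.5, 201.0, 114.4]
contact_force: [-3.6, -3.0, 12.3]
tool_pos: [575.5, 200.9, 114.1]
contact_force: [-4.6, -3.3, 14.1]
1
```

```bash
python3 -m inch '[{"hand":0,"offset":[0,0,0.03],"rotation":[0,0,0]},{"hand":0,"offset":[0,0,0.03],"rotation":[0,0,0]},{"hand":0,"offset":[0,0,0],"rotation":[0,0,0]},{"hand":0,"offset":[0,0,0],"rotation":[0,0,0]},{"hand":0,"offset":[0,0,0],"rotation":[0,0,0]},{"hand":0,"offset":[0,0,0],"rotation":[0,0,0]},{"hand":0,"offset":[0,0,0],"rotation":[0,0,0]},{"hand":0,"offset":[0,0,0],"rotation":[0,0,0]}]'
python3 -m inch '[{"hand":0,"offset":[0,0,-0.2],"rotation":[0,0,0]},{"hand":0,"offset":[0,0,-0.5],"rotation":[0,0,0]},{"hand":0,"offset":[0,0,-2],"rotation":[0,0,0]},{"hand":0,"offset":[0,0,-4],"rotation":[0,0,0]},{"hand":0,"offset":[0,0,-4],"rotation":[0,0,0]},{"hand":0,"offset":[2,0,-3],"rotation":[0,0,0]},{"hand":0,"offset":[2,0,0],"rotation":[0,0,0]},{"hand":0,"offset":[0,0,0],"rotation":[0,0,0]}]'
python3 - <<'E'
from h import *
np.set_printoptions(precision=3,suppress=True)
s=snapshot("side"); save(s,"side5"); P=cloud(s)
L=np.concatenate([w2s(P),P[...,2:]],-1); x,y,z=L[...,0],L[...,1],L[...,2]
m=(abs(x)<15)&(y>75)&(y<200)&(z>70)&(z<130); B=L[m]
v=cv2.fitLine(B.astype(np.float32),cv2.DIST_HUBER,0,.01,.01).ravel(); print(m.sum(),v,np.arctan2(v[2],v[1]))
cv2.imwrite("pics/c5.png",cv2.resize(s["frame"][110:260,170:310,::-1],None,fx=4,fy=4,interpolation=3))
E
```

```text
time: 43.95
tool_pos: [575.6, 200.9, 113.8]
orientation: [[0.139, 0.99, 0.001], [0.99, -0.139, 0.0], [0.0, 0.001, -1.0]]
contact_force: [-4.4, -3.2, 17.3]
width: 0.1
grasp_force: 8.2
time: 44.75
tool_pos: [581.0, 242.7, 249.4]
orientation: [[0.138, 0.99, 0.001], [0.99, -0.138, 0.001], [0.001, 0.001, -1.0]]
contact_force: [-0.6, -0.3, -0.3]
width: -0.1
grasp_force: 0.0
134 [ -0.047   0.984  -0.17   -3.468 124.684  95.788] -0.17137484
```

View pics/c5.png

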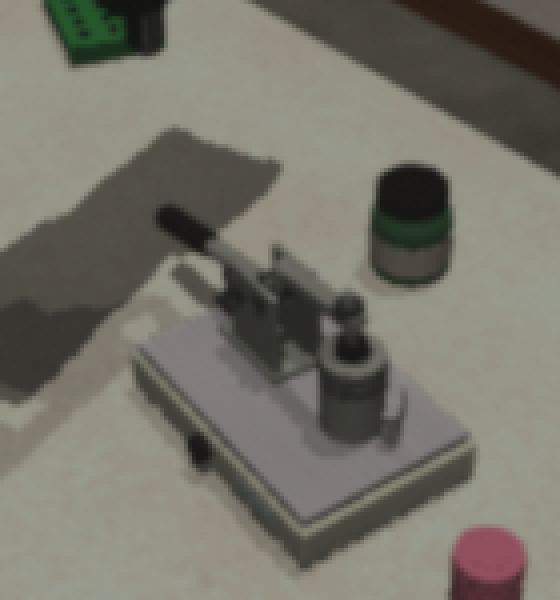

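The handle is at about 1.12 rad, past its dead point. The pad is on the jar at (350,345), and the robot is clear of everything.

```bash
python3 -c "
from plant import finish_job
print(finish_job())"
```

```text
the job is handed in; nothing more can be done
None
```

The job is handed in: the jar stands in the V against both walls, the clamp is locked past its dead point on its stop screw (pressed with about 17 N), and the robot is clear at about 45 s of the 72 s allowed.

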